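# Tighten a gearbox lifting eye with a bar

### The arm

A 6-joint arm with a two-finger parallel gripper is mounted at the origin on the work surface. World frame = base frame: x ahead of the robot, y to its left, z up, the work surface at z = 0. Lengths are in m, angles in rad, forces in N, time in s.
With the tool pointing down it reaches from about 0.3 to 0.875 m from the base axis. Payload 6.4 kg.
Tool frame: the origin (TCP) lies between the finger pads; the fingertips stand 25 mm ahead of it and the grasp point (between the pads) lies 6 mm ahead of it; z points along the fingers, y is the line along which they close (so a half turn about z gives the same grasp; the last joint's range is limited). The gripper opens to 85 mm and grips with 20 to 120 N. Pads are 22 mm wide; open, the fingers measure 114 mm over their backs; the gripper's body (76 mm by 85 mm) begins 54 mm behind the grasp point. The pads swing forward as they close: fully open they stand 13 mm farther back than shut.
Start: joints at [-1.528, 0.181, 1.607, -0, 1.354, -0.206], TCP at [0.142, -0.557, 0.256] pointing down, gripper open.
Joint ranges: [-2.99, 2.99], [-0.89, 2.07], [0.3, 2.58], [-1.14, 4.28], [0, 2.63], [-3.12, 3.12]. Speed limits (rad/s): [2.57, 2.57, 3.01, 3.14, 3.14, 3.14].

### API

Orientations are given as a unit quaternion [w, x, y, z].
In Python, from bench import ctrl gives the robot as it stands.
- The arm moves only by the tool servo_tool, never from a script. Its argument "series" is text: rows parted by semicolons, each of 7 numbers parted by spaces: the gripper command: -1 is fully open, 1 is shut, values between are in proportion, then the shift along the tool's x, y, z in m, then the turn, a rotation vector about the tool's x, y, z in degrees. A call has 1 to 12 rows; each row is the pose to reach, as a shift and turn from the pose commanded when the call began, along the tool's axes at that moment; what a row does not reach only later rows make up. A row lasts 1/12 s, in which the tool goes at most 41.7 mm and 7.16 degrees, less where a joint would pass 70% of its speed; a pose out of reach is approached as far as the arm can. A call with a gripper value outside its range is refused whole. The fingers move at their own pace and stop on an object; the grip force is fixed at half the most. Time passes only in rows, so rows that repeat a pose let the fingers close. It gives the time, the measured TCP pose, the force, the opening and the grip force at its end, in the units of the state.
- ctrl.get_obs(): the state, without advancing time (a new reading comes with each control period).
- ctrl.camera(name): name is "side" or "top"; returns a dict with "img" (400x640x3 uint8, red, green, blue), "z_map" (400x640 float32, m along the optical axis (not along the pixel's ray), 0 where there is no reading), "fovy" (degrees; the focal length in pixels is half the picture's height over the tangent of half this angle, whatever the lens; pixels are square), "cx", "cy" (the principal point, pixels), "k1" (the pictures are not rectified: a ray, as slopes to the right and down, at radius r is drawn at 1 + k1 r^2 times it, then the intrinsics apply), "extrinsics" (4x4, takes a point from camera to world coordinates). Camera axes: x right, y down, z forward; pixel columns grow to the right and rows downward; lengths in m; the calibration is good to about 2 mm. A picture is of the moment at which its call begins.
- ctrl.hand_in(): hands the job in; it is judged then, once.
The state is a dict: "time_s": time; "q": joint angles; "dq": joint speeds; "joint_efforts": joint torques, N m; "eef_pos": TCP position; "eef_rot": TCP orientation; "wrist_force": force on the tool from outside, world axes, zero at the start; "torque": the same for the moment, N m; "opening": opening from 0.0 (shut) to 1.0 (fully open); "grasp_force": force on a finger pad.
Only numpy, scipy, OpenCV 4.12 (cv2) and the standard library are available. Lean on these libraries where they do the work, as an engineer would, in place of code of your own. Each camera call takes 0.05 s, during which the arm holds its last target. There are 200 camera calls.

### The job

The lifting eye on top of the green gearbox is not yet tight: take the steel bar from its cradle, slide it through the eye and use it as a lever to turn the eye clockwise (seen from above) until it comes up firmly against the washer under it, hold it there a moment, and do not strain it beyond that. Then draw the bar out, lay it back in both notches of the cradle and let go, with the eye left tight and the other things on the bench undisturbed.

Things in the scene. Friction and masses are not known exactly. Their poses are not given: they have to be found in the camera images.
- gearbox: green cast gear reducer fixed to the bench; origin at the centre of its underside. Foot 150 x 105 x 10 mm (x, y, z), body 120 x 90 mm up to 60 mm above the bench, round boss 56 mm across up to 72 mm, shaft stubs along y reaching 63 mm from the centre at height 35 mm. The lifting eye stands on the boss, on the vertical centre line
- eye: steel lifting eye, a screw whose loop is a short level tube; origin at the hole's centre, 106 mm above the bench, on the upright screw axis; x runs along the hole, z up. Hole 22 mm in diameter, 20 mm long, open both ends; tube 38 mm outside, 34 mm collar below. At the start x points 10 to 75 degrees left of straight ahead of the robot. Turns about z only, stays where it is left
- washer (a joint): squeeze of the black spring washer (41 mm across, 3 mm thick) under the eye's collar, in rad of turn: 0 until the eye meets it, then grows with further turning. The eye turns against a steady drag of 0.15 N m and meets the washer after 0.5 to 1 rad clockwise, different each time. From there 0.22 N m plus 8 N m per rad: 0.06 rad, 0.7 N m is firmly home; over 1.2 N m strains the thread
- bar_mid (a point): centre of the straight steel bar, 16 mm in diameter and 220 mm long with round ends, 0.25 kg, red bands near its ends; x runs along the bar. At the start it lies level in the cradle, its centre 45 mm above the bench, along the cradle's x axis. It has 3 mm play all round in the eye's hole, and swings about 0.25 rad in it before it bears on both mouths
- cradle: cradle fixed to the bench: dark base 200 x 75 x 8 mm, origin at the centre of its underside, with two wooden V notches at x = -75 and +75 mm (each 22 mm thick, 48 mm wide at the top, tops 58 mm above the bench, 128 mm free between them). A bar resting in both has its axis over the cradle's x axis, 45 mm above the bench
- wrench: flat open-end wrench, 170 mm, lying on the bench between gearbox and cradle; leave alone
- wheel: blue-grey grinding wheel, 110 mm across, 18 mm thick, lying flat; leave alone
- tin: yellow-labelled tin, 72 mm across, 75 mm tall; leave alone
- hammer: hammer, 260 mm, lying on the bench; leave alone
- offcut: dark steel block 110 x 30 x 30 mm; leave alone
- mug: white mug, 76 mm across, 85 mm tall; leave alone
- flange: turned steel flange, 64 mm across, 26 mm tall; leave alone
There are look-alikes about, which are no part of the job. What is shaped like the cradle but orange or red is not meant.

How it is judged:
By the outcome, as a careful person would: the job done as asked, in the order asked, and still so for the second after the job is handed in, with the robot touching nothing.
It also fails if it takes over 72 s, if anything falls off the work surface, if the arm or the gripper's body presses on something with over 40 N, if the wrist force passes 120 N, or if a joint passes its speed limit or range.

## Working session

There is one attempt and no reset: what is moved stays moved. The work goes in short steps, Python scripts to look and compute and a tool call to move; the robot and the scene stay as the last step left them, time stands still between calls to the robot, and variables do not carry over. Pictures are saved under pics/ and viewed, at most 10 in all, crops included, and the job is handed in when it is done.

Besides the shell and the picture viewer there is one more tool, called after "Call:" as a command line: name --argument value ..., lists and objects as JSON in quotes. servo_tool: Moves the arm, as the interface text tells. Its arguments: {"type":"object","properties":{"series":{"type":"string"}},"required":["series"]}

```bash
ls; mkdir -p pics
cat > h.py <<'E'
import numpy as np, cv2
from bench import ctrl
def cam(n):
    c=ctrl.camera(n); H,W=c['img'].shape[:2]; f=H/2/np.tan(np.radians(c['fovy'])/2)
    c['f']=f; return c
def rays(c,uv):
    uv=np.atleast_2d(np.asarray(uv,float)); d=(uv-[c['cx'],c['cy']])/c['f']; s=d.copy()
    for _ in range(20): s=d/(1+c['k1']*(s**2).sum(1,keepdims=True))
    return np.c_[s,np.ones(len(s))]
def onplane(c,uv,z):
    E=np.array(c['extrinsics']); r=rays(c,uv)@E[:3,:3].T; o=E[:3,3]
    return o+r*((z-o[2])/r[:,2])[:,None]
def cloud(c):
    H,W=c['z_map'].shape; u,v=np.meshgrid(np.arange(W),np.arange(H))
    P=rays(c,np.c_[u.ravel(),v.ravel()])*c['z_map'].reshape(-1,1); E=np.array(c['extrinsics'])
    return (P@E[:3,:3].T+E[:3,3]).reshape(H,W,3)
E
python3 - <<'E'
from h import *
for n in('top','side'):
    c=cam(n); cv2.imwrite(f'pics/{n}0.png',c['img'][:,:,::-1]); print(n,c['fovy'],c['k1'],np.round(c['extrinsics'],3).tolist())
    np.save(f'{n}0.npy',c,allow_pickle=True)
print(ctrl.get_obs())
E
```

```text
pics
top 42.43776626133696 -0.12468775936341298 [[-0.02, -0.998, 0.064, 0.448], [-1.0, 0.02, 0.001, 0.009], [-0.002, -0.064, -0.998, 1.597], [0.0, 0.0, 0.0, 1.0]]
side 51.92985528917805 0.00017875175964206263 [[0.985, -0.117, 0.127, 0.413], [-0.173, -0.724, 0.668, -0.725], [0.014, -0.68, -0.733, 0.883], [0.0, 0.0, 0.0, 1.0]]
{'time_s': 0.1, 'q': array([-1.52829283e+00,  1.81506350e-01,  1.60789423e+00,  3.45500186e-06,
        1.35380487e+00, -2.06316972e-01]), 'dq': array([ 0.00069908, -0.00107236, -0.00246337,  0.00080534,  0.0004199 ,
       -0.00159247]), 'joint_efforts': array([ 2.70668079e-04, -4.45876050e+01, -3.52239347e+01, -3.25950414e-04,
        4.10405657e-03, -1.64377216e-06]), 'eef_pos': array([ 0.14158879, -0.55682608,  0.2554586 ]), 'eef_rot': array([-8.03556287e-04,  9.92270747e-01,  1.24089136e-01,  6.76566160e-05]), 'wrist_force': array([ 0.3612146 ,  0.68581439, -0.11200113]), 'torque': array([ 0.03842788, -0.01881885, -0.0245902 ]), 'grasp_force': 0.0, 'opening': 1.0025825324281479}
```

View pics/top0.png

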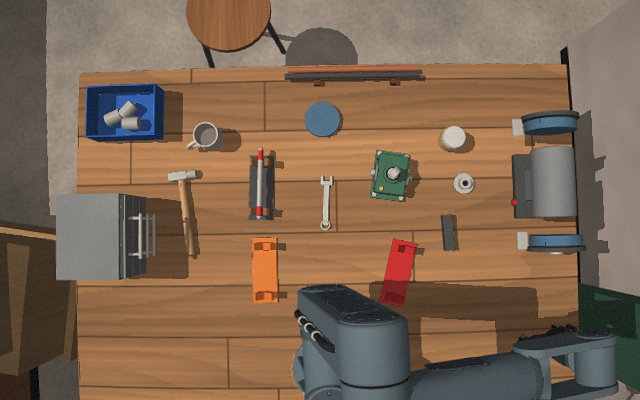

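View pics/side0.png

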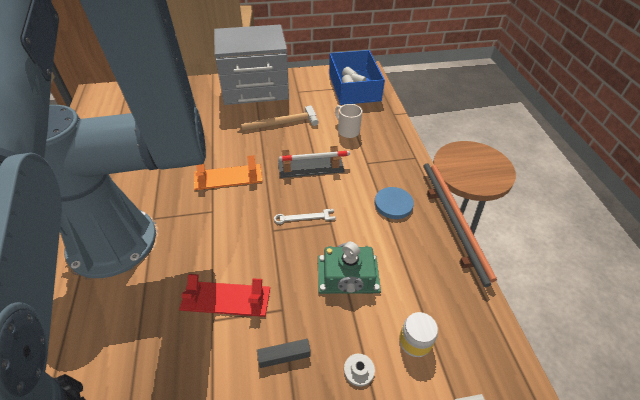

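Top view: the bar lies in the dark cradle at about (260,185), with red bands at (260,153) and (260,211). The gearbox is at (391,175) with its eye at (394,173), and the wrench lies between at (326,203). Side view: bar at (315,158), eye at (350,252). The orange and red cradles are look-alikes.

Run:
```python
from h import *
out=[]
for n,(bx,gx) in {'top':((235,140,290,225),(365,140,420,205)),'side':((260,130,370,185),(305,230,395,305))}.items():
    c=np.load(f'{n}0.npy',allow_pickle=True).item(); P=cloud(c); img=c['img'].astype(int)
    m=np.zeros(P.shape[:2],bool); m[bx[1]:bx[3],bx[0]:bx[2]]=1
    red=m&(img[...,0]>120)&(img[...,1]<60)&(img[...,2]<70)
    k,l,s,ce=cv2.connectedComponentsWithStats(red.astype(np.uint8))
    for i in range(1,k):
        if s[i,4]>8: print(n,'red',ce[i].round(1),s[i,4],onplane(c,ce[i],.05).round(4), np.median(P[l==i],0).round(4))
    m[:]=0; m[gx[1]:gx[3],gx[0]:gx[2]]=1
    e=m&(P[...,2]>.095)&(P[...,2]<.14); Q=P[e]; print(n,'eye n',len(Q),Q.mean(0).round(4),Q.max(0).round(4),Q.min(0).round(4))
    g=m&(abs(P[...,2]-.06)<.005); r=cv2.minAreaRect(P[g][:,:2].astype(np.float32)*1000); print('gb top',r)
    q=m&(P[...,2]>.105); r=cv2.minAreaRect(P[q][:,:2].astype(np.float32)*1000); print('eye rect',r)
    x0,y0,x1,y1=gx; a=cv2.resize(c['img'][y0:y1,x0:x1,::-1],None,fx=6,fy=6,interpolation=cv2.INTER_CUBIC)[:400,:390 if n=='top' else 400]
    if n=='side': a=cv2.resize(c['img'][232:292,315:385,::-1],(467,400),interpolation=cv2.INTER_CUBIC)
    a=cv2.resize(a,(400,400)) if n=='top' else a
    out.append(cv2.copyMakeBorder(a,0,400-a.shape[0],0,0,0))
cv2.imwrite('pics/eye.png',np.hstack(out)[:,:800])
```

```text
top red [259.8 154.8] 24 [[0.6574 0.1959 0.05  ]] [0.6566 0.1948 0.0528]
top red [258.1 210.8] 39 [[0.488 0.203 0.05 ]] [0.4875 0.2022 0.0498]
top eye n 90 [ 0.59   -0.1995  0.1204] [ 0.6081 -0.1826  0.1304] [ 0.5735 -0.2175  0.1042]
gb top ((591.0516967773438, -201.524658203125), (107.6111068725586, 119.81163024902344), 80.82940673828125)
eye rect ((521.2576904296875, -106.38029479980469), (20.47447967529297, 272.90155029296875), 36.517417907714844)
side red [342.8 153.8] 27 [[0.6595 0.1899 0.05  ]] [0.6597 0.1893 0.0496]
side red [286.6 158.3] 29 [[0.4879 0.1964 0.05  ]] [0.4865 0.1966 0.0508]
side eye n 205 [ 0.5893 -0.2035  0.1145] [ 0.6079 -0.1845  0.1279] [ 0.5713 -0.2206  0.0951]
gb top ((589.9127807617188, -200.8946990966797), (108.09120178222656, 119.6158676147461), 79.66265106201172)
eye rect ((512.9014892578125, -458.8279724121094), (567.76171875, 39.47532653808594), 73.43830871582031)
```

View pics/eye.png

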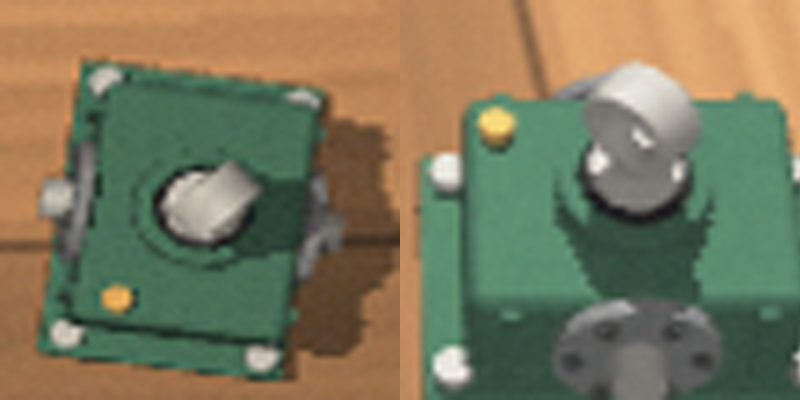

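The crop shows the loop on the collar, its 38 mm width running lower left to upper right in the top view. So the hole points up and left, at roughly 35° left of ahead. I'll fit the angle and write a move planner.

```bash
cat >> h.py <<'E'
from scipy.spatial.transform import Rotation as R
def pose():
    o=ctrl.get_obs(); w,x,y,z=o['eef_rot']; return o,np.array(o['eef_pos']),R.from_quat([x,y,z,w])
def plan(p,head_deg,base=None):
    """tool-frame shift (mm) and rotvec (deg) from current (or base) pose to TCP p, pointing down, tool x at heading"""
    o,p0,r0=pose()
    if base is not None: p0=np.array(base[0]); r0=down(base[1])
    s=r0.inv().apply(np.array(p)-p0); t=(r0.inv()*down(head_deg)).as_rotvec(degrees=True)
    print('shift mm',(s*1000).round(1),'rot deg',t.round(2))
def down(h):
    h=np.radians(h); return R.from_matrix(np.c_[[np.cos(h),np.sin(h),0],[np.sin(h),-np.cos(h),0],[0,0,-1]])
E
python3 - <<'E'
from h import *
from scipy.optimize import minimize_scalar
for n,gx in {'top':(365,140,420,205),'side':(305,230,395,305)}.items():
    c=np.load(f'{n}0.npy',allow_pickle=True).item(); P=cloud(c)[gx[1]:gx[3],gx[0]:gx[2]]
    Q=P[(P[...,2]>.104)&(P[...,2]<.14)]; Q=Q[np.hypot(Q[:,0]-.59,Q[:,1]+.201)<.03]
    print(n,len(Q),cv2.minAreaRect((Q[:,:2]*1000).astype(np.float32)))
    C=np.array([.590,-.2005])
    def cost(t):
        d=np.array([np.cos(t),np.sin(t)]); a=(Q[:,:2]-C)@d; b=(Q[:,:2]-C)@[-d[1],d[0]]
        rr=np.hypot(b,Q[:,2]-.106)-.019
        return np.mean(np.minimum(np.minimum(abs(rr),abs(abs(a)-.010)),.006)+np.maximum(abs(a)-.011,0)+np.maximum(rr-.001,0))
    ts=np.radians(np.arange(5,85,2)); v=[cost(t) for t in ts]; i=np.argmin(v); print(np.degrees(ts[i]),v[i]*1e3,np.round(np.array(v[::3])*1e3,2))
plan([.5281,.2006,.20],-2.3)
E
```

```text
top 90 ((591.0050659179688, -201.00799560546875), (19.649137496948242, 37.80067825317383), 39.298851013183594)
49.0 2.389216870352401 [3.39 3.13 2.87 2.66 2.53 2.46 2.44 2.4  2.4  2.45 2.59 2.71 2.95 3.18]
side 154 ((590.3876953125, -200.41867065429688), (20.793842315673828, 36.62601089477539), 41.71232604980469)
45.0 1.1565537422821999 [2.96 2.63 2.25 1.87 1.54 1.25 1.18 1.18 1.36 1.64 1.93 2.24 2.53 2.76]
shift mm [ 561.1 -638.8   56.7] rot deg [-9.000e-02 -1.000e-02  1.656e+01]
```

Hole heading is about 40.5°, with the eye at (0.5907, -0.2007). Now I'll move over the bar.

Call:
servo_tool --series "-1 0.3 -0.34 0 0 0 8; -1 0.3 -0.34 0 0 0 16.5; -1 0.3 -0.34 0 0 0 16.5; -1 0.3 -0.34 0 0 0 16.5; -1 0.3 -0.34 0 0 0 16.5; -1 0.3 -0.34 0 0 0 16.5; -1 0.3 -0.34 0 0 0 16.5; -1 0.3 -0.34 0 0 0 16.5; -1 0.3 -0.34 0 0 0 16.5; -1 0.3 -0.34 0 0 0 16.5; -1 0.3 -0.34 0 0 0 16.5; -1 0.3 -0.34 0 0 0 16.5"

```text
time_s: 1.1
eef_pos: [0.3503, -0.1482, 0.256]
eef_rot: [-0.001, 1.0, -0.016, 0.0]
wrist_force: [0.1, -0.5, 0.3]
opening: 1.0
grasp_force: 0.0
```

```bash
python3 -c "
from h import *
print(pose()[0]['q'].round(2));plan([.5281,.2006,.15],-2.3)"
```

```text
[-0.72 -0.29  2.06  0.    1.38  0.88]
shift mm [ 166.6 -354.   107.1] rot deg [-0.14 -0.05  0.49]
```

Call:
servo_tool --series "-1 0.167 -0.354 0.06 0 0 0.5; -1 0.167 -0.354 0.06 0 0 0.5; -1 0.167 -0.354 0.06 0 0 0.5; -1 0.167 -0.354 0.1 0 0 0.5; -1 0.167 -0.354 0.1 0 0 0.5; -1 0.167 -0.354 0.1 0 0 0.5; -1 0.167 -0.354 0.1 0 0 0.5; -1 0.167 -0.354 0.1 0 0 0.5; -1 0.167 -0.354 0.1 0 0 0.5; -1 0.167 -0.354 0.1 0 0 0.5; -1 0.167 -0.354 0.1 0 0 0.5; -1 0.167 -0.354 0.1 0 0 0.5"

```text
time_s: 2.1
eef_pos: [0.5289, 0.1939, 0.1547]
eef_rot: [0.0, 1.0, -0.023, -0.001]
wrist_force: [1.2, 0.0, -0.3]
opening: 0.998
grasp_force: 0.0
```

```bash
python3 -c "
from h import *
print(pose()[0]['q'].round(2),pose()[0]['wrist_force'],pose()[0]['torque']);plan([.5281,.2006,.051],-2.3)"
```

```text
[ 0.14  0.27  1.72 -0.    1.16  1.76] [ 1.18527111  0.02884511 -0.31811074] [-0.01293987  0.00975673  0.02786538]
shift mm [ -0.8  -6.8 103.7] rot deg [ 0.05  0.16 -0.3 ]
```

Call:
servo_tool --series "-1 -0.001 -0.0067 0.04 0 0 0; -1 -0.001 -0.0067 0.07 0 0 0; -1 -0.001 -0.0067 0.09 0 0 0; -1 -0.001 -0.0067 0.09 0 0 0; -1 -0.001 -0.0067 0.09 0 0 0; -1 -0.001 -0.0067 0.09 0 0 0"

```text
time_s: 2.6
eef_pos: [0.5299, 0.1992, 0.0681]
eef_rot: [-0.0, 1.0, -0.025, 0.001]
wrist_force: [1.0, -0.0, 0.5]
opening: 1.004
grasp_force: 0.0
```

Run:
```python
from h import *
plan([.5281,.2006,.051],-2.3)
c=cam('side'); cv2.imwrite('pics/g1.png',cv2.resize(c['img'][100:220,220:400,::-1],None,fx=4,fy=4,interpolation=cv2.INTER_CUBIC))
```

```text
shift mm [-1.9 -1.3 17.1] rot deg [-0.02 -0.13 -0.51]
```

View pics/g1.png

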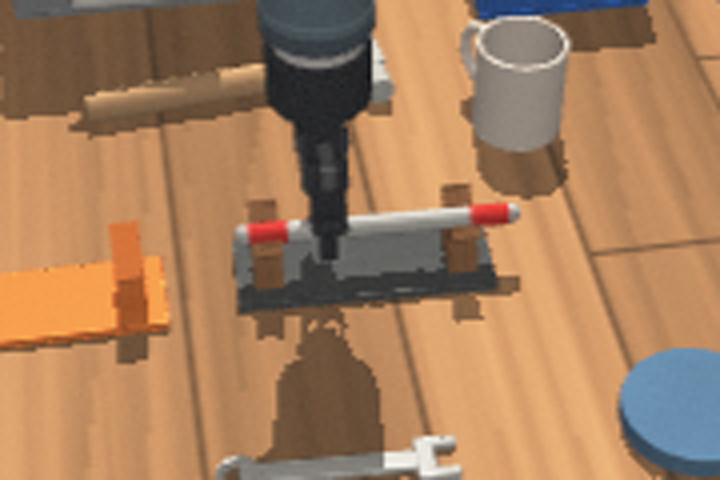

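The finger stands over the bar at crop (328,235), clear of the near notch (right edge about 287). Next I descend and close.

Call:
servo_tool --series "-1 -0.001 -0.001 0.017 0 0 0; -1 -0.001 -0.001 0.017 0 0 0; -1 -0.001 -0.001 0.017 0 0 0; 1 -0.001 -0.001 0.017 0 0 0; 1 -0.001 -0.001 0.017 0 0 0; 1 -0.001 -0.001 0.017 0 0 0; 1 -0.001 -0.001 0.017 0 0 0; 1 -0.001 -0.001 0.017 0 0 0; 1 -0.001 -0.001 0.017 0 0 0; 1 -0.001 -0.001 0.017 0 0 0; 1 -0.001 -0.001 0.017 0 0 0; 1 -0.001 -0.001 0.017 0 0 0"

```text
time_s: 3.65
eef_pos: [0.5279, 0.2002, 0.0497]
eef_rot: [0.001, 1.0, -0.024, -0.0]
wrist_force: [-1.6, -4.5, 4.1]
opening: 0.164
grasp_force: 58.4
```

Call:
servo_tool --series "1 0 0 -0.02 0 0 0; 1 0 0 -0.05 0 0 0; 1 0 0 -0.09 0 0 0; 1 0 0 -0.13 0 0 0; 1 -0.003 0.03 -0.15 0 0 0; 1 -0.007 0.07 -0.15 0 0 -5; 1 -0.011 0.11 -0.15 0 0 -10; 1 -0.015 0.15 -0.15 0 0 -15; 1 -0.019 0.19 -0.15 0 0 -20; 1 -0.023 0.23 -0.15 0 0 -25; 1 -0.027 0.27 -0.15 0 0 -30; 1 -0.031 0.31 -0.15 0 0 -35"

```text
time_s: 4.65
eef_pos: [0.4807, -0.1085, 0.1987]
eef_rot: [-0.0, 0.96, 0.28, -0.0]
wrist_force: [0.9, -0.5, -2.9]
opening: 0.168
grasp_force: 58.9
```

```bash
python3 -c "
from h import *
o=pose()[0];print(o['q'].round(2),o['wrist_force'].round(2),o['torque'].round(3));plan([.4501,-.3208,.19],40.5)"
```

```text
[-0.46  0.06  1.87  0.    1.22  0.54] [ 0.9  -0.51 -2.93] [-0.065  0.073 -0.032]
shift mm [-139.9  162.6    8.6] rot deg [-0.06  0.03 -7.98]
```

Call:
servo_tool --series "1 -0.025 0.03 0 0 0 -4; 1 -0.05 0.06 0 0 0 -8; 1 -0.075 0.09 0 0 0 -8; 1 -0.1 0.12 0 0 0 -8; 1 -0.125 0.145 0 0 0 -8; 1 -0.14 0.163 0 0 0 -8; 1 -0.14 0.163 0.03 0 0 -8; 1 -0.14 0.163 0.06 0 0 -8; 1 -0.14 0.163 0.085 0 0 -8; 1 -0.14 0.163 0.085 0 0 -8; 1 -0.14 0.163 0.085 0 0 -8; 1 -0.14 0.163 0.085 0 0 -8"

```text
time_s: 5.65
eef_pos: [0.4511, -0.32, 0.1154]
eef_rot: [0.001, 0.939, 0.344, 0.0]
wrist_force: [0.2, -0.1, -2.2]
opening: 0.164
grasp_force: 58.8
```

Run:
```python
from h import *
o=pose()[0];print(o['q'].round(2),o['wrist_force'].round(2),o['torque'].round(3));plan([.4501,-.3208,.1107],40.5)
ims=[]
for n,b in(('top',(360,130,460,230)),('side',(230,210,400,310))):
    c=cam(n); np.save(n+'1.npy',c,allow_pickle=True); x0,y0,x1,y1=b
    ims.append(cv2.resize(c['img'][y0:y1,x0:x1,::-1],(300 if n=='top' else 500,300),interpolation=cv2.INTER_CUBIC))
    P=cloud(c); img=c['img'].astype(int); m=np.zeros(P.shape[:2],bool); m[y0:y1,x0:x1]=1
    red=m&(img[...,0]>110)&(img[...,1]<60)&(img[...,2]<70)&(P[...,2]>.08)
    k,l,s,ce=cv2.connectedComponentsWithStats(red.astype(np.uint8))
    for i in range(1,k):
        if s[i,4]>5: print(n,'red',ce[i].round(1),s[i,4],np.median(P[l==i],0).round(4))
cv2.imwrite('pics/pre.png',np.hstack(ims))
```

```text
[-0.83  0.3   1.77  0.    1.07  0.04] [ 0.18 -0.13 -2.22] [-0.088  0.089 -0.024]
shift mm [-1.3 -0.1  4.7] rot deg [ 0.07 -0.01 -0.23]
top red [406.5 185.8] 47 [ 0.549  -0.2342  0.117 ]
side red [339.4 264.4] 27 [ 0.5547 -0.2381  0.1145]
```

View pics/pre.png

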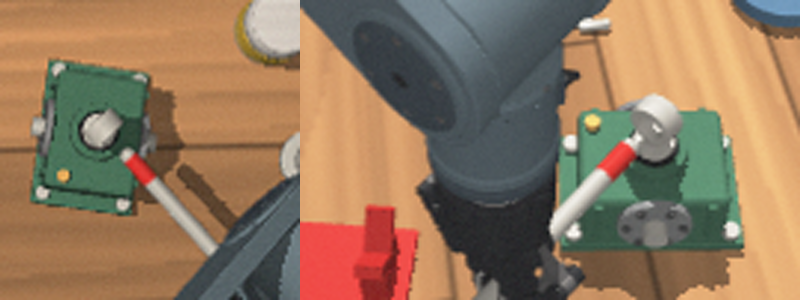

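The bar points straight at the eye's mouth: red band at crop (140,167) in the top view, (620,158) in the side view, with the axis within about 1°. I'll lower 4.5 mm and start inserting.

Call:
servo_tool --series "1 0 0 0.0045 0 0 0; 1 0 0 0.0045 0 0 0; 1 0 0 0.0045 0 0 0; 1 0.005 0 0.0045 0 0 0; 1 0.01 0 0.0045 0 0 0; 1 0.015 0 0.0045 0 0 0; 1 0.02 0 0.0045 0 0 0; 1 0.024 0 0.0045 0 0 0; 1 0.028 0 0.0045 0 0 0; 1 0.028 0 0.0045 0 0 0"

```text
time_s: 6.58
eef_pos: [0.4725, -0.3009, 0.1098]
eef_rot: [-0.0, 0.939, 0.345, 0.0]
wrist_force: [-0.2, 0.4, -3.2]
opening: 0.165
grasp_force: 58.9
```

```bash
python3 -c "
from h import *
o=pose()[0];print(o['wrist_force'].round(2),o['torque'].round(3));plan([.4501,-.3208,.1107],40.5)"
```

```text
[-0.22  0.36 -3.17] [-0.16   0.147 -0.002]
shift mm [-30.    0.7  -0.9] rot deg [-0.   -0.01 -0.19]
```

Call:
servo_tool --series "1 0.006 0 -0.0005 0 0 0; 1 0.012 0 -0.0005 0 0 0; 1 0.018 0 -0.0005 0 0 0; 1 0.025 0 -0.0005 0 0 0; 1 0.032 0 -0.0005 0 0 0; 1 0.039 0 -0.0005 0 0 0; 1 0.046 0 -0.0005 0 0 0; 1 0.053 0 -0.0005 0 0 0; 1 0.06 0 -0.0005 0 0 0; 1 0.065 0 -0.0005 0 0 0; 1 0.065 0 -0.0005 0 0 0"

```text
time_s: 7.5
eef_pos: [0.5223, -0.2588, 0.1103]
eef_rot: [0.0, 0.939, 0.345, 0.0]
wrist_force: [-0.8, 0.3, -2.6]
opening: 0.165
grasp_force: 58.9
```

Run:
```python
from h import *
o,p,r=pose();print(o['wrist_force'].round(2),o['torque'].round(3),p.round(4),np.hypot(*(np.array([.5907,-.2007])-p[:2])),np.degrees(np.arctan2(-.2007-p[1],.5907-p[0])))
ims=[]
for n,b in(('top',(350,120,450,220)),('side',(280,200,430,290))):
    c=cam(n); x0,y0,x1,y1=b
    ims.append(cv2.resize(c['img'][y0:y1,x0:x1,::-1],(300 if n=='top' else 500,300),interpolation=cv2.INTER_CUBIC))
cv2.imwrite('pics/ins.png',np.hstack(ims))
```

```text
[-0.77  0.3  -2.61] [-0.084  0.059 -0.076] [ 0.5223 -0.2588  0.1103] 0.08971079030311573 40.34600779049443
```

View pics/ins.png

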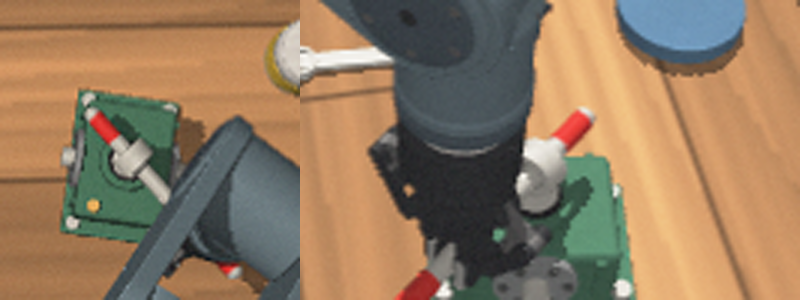

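The bar is through the eye, its far red band at crop (103,125) in the top view and (572,135) in the side view. I'll turn clockwise about the eye axis.

Call:
servo_tool --series "1 0.0001 -0.0039 0 0 0 2.5; 1 0.0003 -0.0078 0 0 0 5; 1 0.0008 -0.0117 0 0 0 7.5; 1 0.0014 -0.0156 0 0 0 10; 1 0.0021 -0.0194 0 0 0 12.5; 1 0.0031 -0.0232 0 0 0 15; 1 0.0042 -0.027 0 0 0 17.5; 1 0.0054 -0.0307 0 0 0 20; 1 0.0068 -0.0343 0 0 0 22.5; 1 0.0084 -0.0379 0 0 0 25; 1 0.0084 -0.0379 0 0 0 25"

```text
time_s: 8.52
eef_pos: [0.5028, -0.2243, 0.1101]
eef_rot: [-0.001, 0.991, 0.132, -0.0]
wrist_force: [-0.5, 1.5, -3.0]
opening: 0.166
grasp_force: 59.5
```

```bash
cat > t.py <<'E'
from h import *
C=np.array([.5907,-.2007])
o,p,r=pose(); F=o['wrist_force']; M=o['torque']; d=p[:2]-C
x=r.apply([1,0,0]); y=r.apply([0,1,0])
print('F',F.round(2),'M',M.round(3),'tau',round(M[2]+d[0]*F[1]-d[1]*F[0],3),'Ftool xy',(F@x).round(2),(F@y).round(2),'head',np.degrees(np.arctan2(x[1],x[0])).round(2),'dir',np.degrees(np.arctan2(-d[1],-d[0])).round(2),'L',np.hypot(*d).round(4),p.round(4))
E
python3 t.py
```

```text
F [-0.5   1.5  -2.99] M [0.333 0.192 0.299] tau 0.155 Ftool xy -0.09 -1.58 head 15.19 dir 15.0 L 0.091 [ 0.5028 -0.2243  0.1101]
```

Measured torque is 0.155 N m, which matches the drag. I'll continue within the safe range, then in small steps.

Call:
servo_tool --series "1 0.0001 -0.0040 0 0 0 2.5; 1 0.0003 -0.0079 0 0 0 5; 1 0.0008 -0.0119 0 0 0 7.5; 1 0.0014 -0.0158 0 0 0 10; 1 0.0022 -0.0197 0 0 0 12.5; 1 0.0022 -0.0197 0 0 0 12.5; 1 0.0022 -0.0197 0 0 0 12.5"

```text
time_s: 9.1
eef_pos: [0.5, -0.2053, 0.1102]
eef_rot: [-0.0, 1.0, 0.025, -0.0]
wrist_force: [-0.9, 3.7, -2.2]
opening: 0.168
grasp_force: 60.1
```

```bash
python3 t.py
```

```text
F [-0.9   3.7  -2.18] M [0.665 0.266 0.504] tau 0.164 Ftool xy -0.71 -3.74 head 2.92 dir 2.91 L 0.0908 [ 0.5    -0.2053  0.1102]
```

Call:
servo_tool --series "1 0 -0.0032 0 0 0 2; 1 0.0002 -0.0063 0 0 0 4; 1 0.0002 -0.0063 0 0 0 4; 1 0.0002 -0.0063 0 0 0 4"

```text
time_s: 9.43
eef_pos: [0.5, -0.1992, 0.1101]
eef_rot: [-0.0, 1.0, -0.01, -0.0]
wrist_force: [-1.2, 5.0, -2.0]
opening: 0.164
grasp_force: 60.3
```

```bash
python3 t.py
```

```text
F [-1.17  5.03 -2.03] M [0.685 0.216 0.539] tau 0.085 Ftool xy -1.26 -5.01 head -1.11 dir -0.95 L 0.0907 [ 0.5    -0.1992  0.1101]
```

Call:
servo_tool --series "1 0 -0.0032 0 0 0 2; 1 0.0002 -0.0063 0 0 0 4; 1 0.0002 -0.0063 0 0 0 4; 1 0.0002 -0.0063 0 0 0 4"

```text
time_s: 9.77
eef_pos: [0.5004, -0.1929, 0.1101]
eef_rot: [-0.0, 0.999, -0.045, -0.0]
wrist_force: [-1.0, 5.9, -2.1]
opening: 0.16
grasp_force: 60.4
```

```bash
python3 t.py
```

```text
F [-1.04  5.89 -2.12] M [0.789 0.34  0.525] tau 0.001 Ftool xy -1.56 -5.78 head -5.12 dir -4.91 L 0.0907 [ 0.5004 -0.1929  0.1101]
```

Call:
servo_tool --series "1 0 -0.0032 0 0 0 2; 1 0.0002 -0.0063 0 0 0 4; 1 0.0002 -0.0063 0 0 0 4; 1 0.0002 -0.0063 0 0 0 4"

```text
time_s: 10.1
eef_pos: [0.5012, -0.1867, 0.1102]
eef_rot: [-0.0, 0.997, -0.08, -0.0]
wrist_force: [-1.6, 4.8, -2.9]
opening: 0.167
grasp_force: 60.5
```

```bash
python3 t.py
```

```text
F [-1.55  4.83 -2.86] M [0.823 0.304 0.573] tau 0.162 Ftool xy -2.3 -4.53 head -9.14 dir -8.89 L 0.0906 [ 0.5012 -0.1867  0.1102]
```

Call:
servo_tool --series "1 0 -0.0032 0 0 0 2; 1 0.0002 -0.0063 0 0 0 4; 1 0.0002 -0.0063 0 0 0 4; 1 0.0002 -0.0063 0 0 0 4"

```text
time_s: 10.43
eef_pos: [0.5024, -0.1805, 0.1101]
eef_rot: [-0.0, 0.993, -0.115, -0.0]
wrist_force: [-2.1, 5.7, -2.5]
opening: 0.166
grasp_force: 60.5
```

```bash
cat >> t.py <<'E'
v=[]
for _ in range(4):
    c=cam('side'); o=ctrl.get_obs(); F=o['wrist_force']; v.append(o['torque'][2]+d[0]*F[1]-d[1]*F[0])
print('taus',np.round(v,3),np.mean(v).round(3))
E
python3 t.py
```

```text
F [-2.07  5.75 -2.5 ] M [0.832 0.322 0.514] tau 0.049 Ftool xy -3.32 -5.12 head -13.15 dir -12.89 L 0.0906 [ 0.5024 -0.1805  0.1101]
taus [0.167 0.114 0.158 0.22 ] 0.165
```

Call:
servo_tool --series "1 0 -0.0032 0 0 0 2; 1 0.0002 -0.0063 0 0 0 4; 1 0.0002 -0.0063 0 0 0 4; 1 0.0002 -0.0063 0 0 0 4"

```text
time_s: 10.97
eef_pos: [0.504, -0.1744, 0.1102]
eef_rot: [-0.0, 0.989, -0.149, -0.0]
wrist_force: [-2.1, 5.1, -2.9]
opening: 0.162
grasp_force: 60.5
```

```bash
python3 t.py
```

```text
F [-2.14  5.06 -2.89] M [0.866 0.303 0.56 ] tau 0.178 Ftool xy -3.53 -4.21 head -17.16 dir -16.89 L 0.0906 [ 0.504  -0.1744  0.1102]
taus [0.148 0.095 0.127 0.173] 0.136
```

Call:
servo_tool --series "1 0 -0.0032 0 0 0 2; 1 0.0002 -0.0063 0 0 0 4; 1 0.0002 -0.0063 0 0 0 4; 1 0.0002 -0.0063 0 0 0 4"

```text
time_s: 11.5
eef_pos: [0.5061, -0.1684, 0.1101]
eef_rot: [-0.0, 0.983, -0.184, -0.0]
wrist_force: [-2.0, 5.5, -2.5]
opening: 0.163
grasp_force: 60.5
```

```bash
python3 t.py
```

```text
F [-1.99  5.49 -2.51] M [0.893 0.297 0.536] tau 0.136 Ftool xy -3.83 -4.4 head -21.16 dir -20.92 L 0.0906 [ 0.5061 -0.1684  0.1101]
taus [0.113 0.195 0.126 0.052] 0.121
```

Call:
servo_tool --series "1 0 -0.0032 0 0 0 2; 1 0.0002 -0.0063 0 0 0 4; 1 0.0002 -0.0063 0 0 0 4; 1 0.0002 -0.0063 0 0 0 4"

```text
time_s: 12.03
eef_pos: [0.5086, -0.1626, 0.1102]
eef_rot: [-0.0, 0.976, -0.218, -0.0]
wrist_force: [-2.1, 6.1, -1.5]
opening: 0.163
grasp_force: 60.5
```

```bash
python3 t.py
```

```text
F [-2.06  6.11 -1.49] M [0.863 0.29  0.562] tau 0.139 Ftool xy -4.46 -4.66 head -25.16 dir -24.93 L 0.0905 [ 0.5086 -0.1626  0.1102]
taus [0.124 0.189 0.138 0.108] 0.14
```

Call:
servo_tool --series "1 0 -0.0032 0 0 0 2; 1 0.0002 -0.0063 0 0 0 4; 1 0.0002 -0.0063 0 0 0 4; 1 0.0002 -0.0063 0 0 0 4"

```text
time_s: 12.57
eef_pos: [0.5116, -0.1569, 0.1102]
eef_rot: [-0.0, 0.968, -0.252, -0.0]
wrist_force: [-1.3, 6.5, -2.0]
opening: 0.166
grasp_force: 60.5
```

```bash
python3 t.py
```

```text
F [-1.32  6.47 -2.05] M [0.966 0.289 0.578] tau 0.124 Ftool xy -4.3 -5.01 head -29.16 dir -28.96 L 0.0905 [ 0.5116 -0.1569  0.1102]
taus [0.166 0.04  0.168 0.063] 0.109
```

Call:
servo_tool --series "1 0 -0.0032 0 0 0 2; 1 0.0002 -0.0063 0 0 0 4; 1 0.0002 -0.0063 0 0 0 4; 1 0.0002 -0.0063 0 0 0 4"

```text
time_s: 13.1
eef_pos: [0.5149, -0.1515, 0.1102]
eef_rot: [-0.0, 0.958, -0.285, -0.0]
wrist_force: [-1.4, 5.8, -2.3]
opening: 0.167
grasp_force: 60.4
```

```bash
python3 t.py
```

```text
F [-1.45  5.8  -2.31] M [0.934 0.244 0.474] tau 0.106 Ftool xy -4.39 -4.06 head -33.16 dir -32.99 L 0.0904 [ 0.5149 -0.1515  0.1102]
taus [0.132 0.072 0.155 0.038] 0.099
```

Run:
```python
from h import *
ims=[]
for n,b in(('top',(350,120,450,220)),('side',(280,200,430,290))):
    c=cam(n); x0,y0,x1,y1=b; P=cloud(c)
    ims.append(cv2.resize(c['img'][y0:y1,x0:x1,::-1],(300 if n=='top' else 500,300),interpolation=cv2.INTER_CUBIC))
    img=c['img'].astype(int); m=np.zeros(P.shape[:2],bool); m[y0:y1,x0:x1]=1
    red=m&(img[...,0]>110)&(img[...,1]<60)&(img[...,2]<70)&(P[...,2]>.08)
    k,l,s,ce=cv2.connectedComponentsWithStats(red.astype(np.uint8))
    for i in range(1,k):
        if s[i,4]>5: q=np.median(P[l==i],0); print(n,'red',ce[i].round(1),s[i,4],q.round(4), 'ang from eye',np.degrees(np.arctan2(q[1]+.2007,q[0]-.5907)).round(1))
    Q=P[y0:y1,x0:x1]; Q=Q[(Q[...,2]>.1185)&(Q[...,2]<.13)]; Q=Q[np.hypot(Q[:,0]-.5905,Q[:,1]+.2007)<.024]
    print(n,len(Q),cv2.minAreaRect((Q[:,:2]*1000).astype(np.float32)))
cv2.imwrite('pics/turn.png',np.hstack(ims))
```

```text
top red [400. 160.] 43 [ 0.6259 -0.219   0.1125] ang from eye -27.5
top red [370.7 210.5] 45 [ 0.4795 -0.1299  0.1136] ang from eye 147.5
top 48 ((592.172607421875, -200.17617797851562), (32.61390686035156, 18.5714111328125), 79.78080749511719)
side red [296.1 232.3] 23 [ 0.4733 -0.1323  0.1116] ang from eye 149.8
side red [366.8 256.1] 43 [ 0.6224 -0.2238  0.1103] ang from eye -36.1
side 90 ((590.3499755859375, -200.60653686523438), (30.654346466064453, 19.74993324279785), 88.37870788574219)
```

View pics/turn.png

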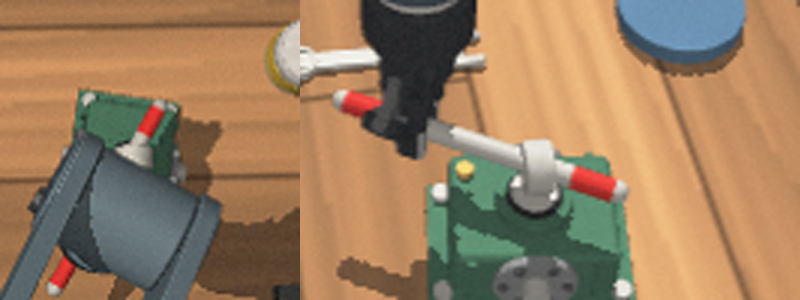

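The side crop shows the eye at (538,165) turned with the bar through it, and the hand clear of the gearbox. The bar heads about -31° and the eye somewhere between -5° and -15°, so washer contact should be close.

Call:
servo_tool --series "1 0 -0.0032 0 0 0 2; 1 0.0002 -0.0063 0 0 0 4; 1 0.0002 -0.0063 0 0 0 4; 1 0.0002 -0.0063 0 0 0 4"

```text
time_s: 13.73
eef_pos: [0.5185, -0.1463, 0.1102]
eef_rot: [-0.0, 0.948, -0.319, -0.0]
wrist_force: [-1.7, 7.1, -2.6]
opening: 0.164
grasp_force: 60.4
```

```bash
python3 t.py
```

```text
F [-1.74  7.05 -2.65] M [0.978 0.269 0.522] tau 0.108 Ftool xy -5.65 -4.57 head -37.16 dir -37.03 L 0.0904 [ 0.5185 -0.1463  0.1102]
taus [0.206 0.153 0.136 0.162] 0.164
```

Call:
servo_tool --series "1 0 -0.0032 0 0 0 2; 1 0.0002 -0.0063 0 0 0 4; 1 0.0002 -0.0063 0 0 0 4; 1 0.0002 -0.0063 0 0 0 4"

```text
time_s: 14.27
eef_pos: [0.5226, -0.1413, 0.1102]
eef_rot: [-0.0, 0.936, -0.352, -0.0]
wrist_force: [-0.8, 5.8, -2.8]
opening: 0.167
grasp_force: 60.4
```

```bash
python3 t.py
```

```text
F [-0.78  5.75 -2.82] M [1.041 0.162 0.532] tau 0.187 Ftool xy -4.38 -3.81 head -41.17 dir -41.06 L 0.0904 [ 0.5226 -0.1413  0.1102]
taus [0.207 0.213 0.132 0.156] 0.177
```

Call:
servo_tool --series "1 0 -0.0032 0 0 0 2; 1 0.0002 -0.0063 0 0 0 4; 1 0.0002 -0.0063 0 0 0 4; 1 0.0002 -0.0063 0 0 0 4"

```text
time_s: 14.8
eef_pos: [0.5269, -0.1367, 0.1102]
eef_rot: [-0.0, 0.923, -0.384, -0.0]
wrist_force: [-1.6, 6.0, -1.5]
opening: 0.164
grasp_force: 60.5
```

```bash
python3 t.py; python3 -c "
from h import *
o=pose()[0];print(o['q'].round(2))
c=cam('side'); cv2.imwrite('pics/turn2.png',cv2.resize(c['img'][210:290,290:410,::-1],(720,480),interpolation=cv2.INTER_CUBIC))"
```

```text
F [-1.64  5.95 -1.48] M [0.969 0.208 0.552] tau 0.277 Ftool xy -5.37 -3.03 head -45.16 dir -45.07 L 0.0903 [ 0.5269 -0.1367  0.1102]
taus [0.26  0.092 0.19  0.21 ] 0.188
[-0.47  0.29  1.8   0.    1.05  1.89]
```

View pics/turn2.png

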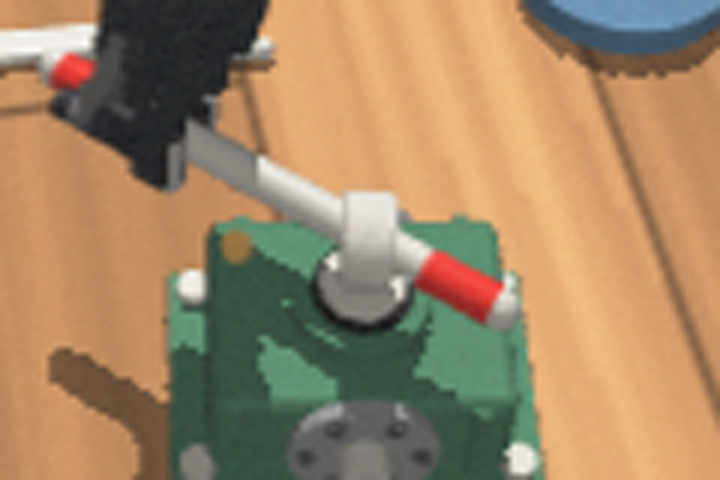

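The hole is seen nearly edge-on at (370,240), so the eye heads about -11 to -15°. The bar runs more steeply and seems to be slipping a little in the pads. Torque is creeping up, so I'll continue carefully.

Call:
servo_tool --series "1 0 -0.0032 0 0 0 2; 1 0.0002 -0.0063 0 0 0 4; 1 0.0002 -0.0063 0 0 0 4; 1 0.0002 -0.0063 0 0 0 4"

```text
time_s: 15.38
eef_pos: [0.5314, -0.1325, 0.1102]
eef_rot: [-0.0, 0.909, -0.416, -0.0]
wrist_force: [-2.0, 6.2, -2.1]
opening: 0.167
grasp_force: 60.9
```

```bash
cat > b.py <<'E'
from h import *
for n,b in(('top',(350,120,450,220)),('side',(270,190,430,290))):
    c=cam(n); x0,y0,x1,y1=b; P=cloud(c)
    img=c['img'].astype(int); m=np.zeros(P.shape[:2],bool); m[y0:y1,x0:x1]=1
    red=m&(img[...,0]>110)&(img[...,1]<60)&(img[...,2]<70)&(P[...,2]>.08)
    k,l,s,ce=cv2.connectedComponentsWithStats(red.astype(np.uint8))
    q=[np.median(P[l==i],0) for i in range(1,k) if s[i,4]>8]
    if len(q)==2: d=q[0]-q[1]; d*=np.sign(d[0]); print(n,'bar head',np.degrees(np.arctan2(d[1],d[0])).round(1),'ends',np.round(q,4).tolist())
    Q=P[y0:y1,x0:x1]; Q=Q[(Q[...,2]>.1185)&(Q[...,2]<.13)]; Q=Q[np.hypot(Q[:,0]-.5905,Q[:,1]+.2007)<.024]
    if len(Q)>9: print(n,'eye',len(Q),cv2.minAreaRect((Q[:,:2]*1000).astype(np.float32)))
E
python3 t.py; python3 b.py
```

```text
F [-2.02  6.15 -2.11] M [0.948 0.274 0.656] tau 0.429 Ftool xy -5.97 -2.5 head -49.15 dir -48.97 L 0.0904 [ 0.5314 -0.1325  0.1102]
taus [0.323 0.306 0.462 0.376] 0.367
top bar head -47.0 ends [[0.6195, -0.2272, 0.1118], [0.5031, -0.1022, 0.113]]
top eye 21 ((596.9410400390625, -203.9762725830078), (23.871234893798828, 7.282097816467285), 62.71922302246094)
side eye 90 ((589.5067138671875, -201.93194580078125), (30.38897705078125, 18.64908218383789), 76.97164916992188)
```

Torque is up to about 0.37 N m, so the washer is met. I'll use finer steps now.

Call:
servo_tool --series "1 0 -0.0016 0 0 0 1; 1 0 -0.0032 0 0 0 2; 1 0 -0.0032 0 0 0 2; 1 0 -0.0032 0 0 0 2"

```text
time_s: 16.02
eef_pos: [0.5336, -0.1306, 0.1102]
eef_rot: [-0.0, 0.902, -0.432, -0.0]
wrist_force: [-2.3, 5.9, -1.3]
opening: 0.167
grasp_force: 61.3
```

```bash
python3 t.py
```

```text
F [-2.27  5.92 -1.28] M [0.925 0.391 0.678] tau 0.5 Ftool xy -6.03 -1.95 head -51.15 dir -50.86 L 0.0904 [ 0.5336 -0.1306  0.1102]
taus [0.559 0.475 0.464 0.46 ] 0.49
```

Call:
servo_tool --series "1 0 -0.0016 0 0 0 1; 1 0 -0.0032 0 0 0 2; 1 0.0001 -0.0047 0 0 0 3; 1 0.0001 -0.0047 0 0 0 3; 1 0.0001 -0.0047 0 0 0 3"

```text
time_s: 16.63
eef_pos: [0.5372, -0.1278, 0.1101]
eef_rot: [0.0, 0.89, -0.455, -0.001]
wrist_force: [-2.3, 5.1, -1.8]
opening: 0.162
grasp_force: 61.8
```

```bash
python3 t.py
```

```text
F [-2.25  5.08 -1.75] M [0.902 0.476 0.711] tau 0.604 Ftool xy -5.43 -1.15 head -54.13 dir -53.74 L 0.0904 [ 0.5372 -0.1278  0.1101]
taus [0.709 0.662 0.725 0.719] 0.704
```

Call:
servo_tool --series "1 0 -0.0016 0 0 0 1; 1 0 -0.0032 0 0 0 2; 1 0.0001 -0.0043 0 0 0 2.7; 1 0.0001 -0.0043 0 0 0 2.7; 1 0.0001 -0.0043 0 0 0 2.7; 1 0.0001 -0.0043 0 0 0 2.7"

```text
time_s: 17.33
eef_pos: [0.5405, -0.1254, 0.11]
eef_rot: [0.0, 0.88, -0.476, -0.001]
wrist_force: [-3.8, 5.0, -1.0]
opening: 0.165
grasp_force: 62.3
```

```bash
python3 t.py; python3 t.py
```

```text
F [-3.78  5.02 -1.04] M [0.731 0.57  0.82 ] tau 0.852 Ftool xy -6.27 0.41 head -56.82 dir -56.31 L 0.0905 [ 0.5405 -0.1254  0.11  ]
taus [0.85  0.863 0.873 0.968] 0.889
F [-4.96  4.64 -1.77] M [0.697 0.575 0.827] tau 0.968 Ftool xy -6.6 1.61 head -56.82 dir -56.3 L 0.0905 [ 0.5405 -0.1254  0.11  ]
taus [0.8   0.898 1.039 0.814] 0.888
```

Torque averages about 0.89 N m, firmly home and below the strain limit. I'll hold it there a moment.

Call:
servo_tool --series "1 0 0 0 0 0 0; 1 0 0 0 0 0 0; 1 0 0 0 0 0 0; 1 0 0 0 0 0 0; 1 0 0 0 0 0 0; 1 0 0 0 0 0 0; 1 0 0 0 0 0 0; 1 0 0 0 0 0 0; 1 0 0 0 0 0 0; 1 0 0 0 0 0 0; 1 0 0 0 0 0 0; 1 0 0 0 0 0 0"

```text
time_s: 18.73
eef_pos: [0.5405, -0.1254, 0.11]
eef_rot: [0.0, 0.88, -0.476, -0.001]
wrist_force: [-4.0, 5.0, -1.0]
opening: 0.163
grasp_force: 62.3
```

```bash
python3 t.py; python3 b.py
```

```text
F [-3.97  4.96 -1.01] M [0.74  0.544 0.829] tau 0.879 Ftool xy -6.32 0.61 head -56.82 dir -56.3 L 0.0905 [ 0.5405 -0.1254  0.11  ]
taus [0.852 0.892 0.886 0.861] 0.873
top bar head -54.5 ends [[0.6164, -0.2309, 0.1114], [0.5175, -0.0924, 0.1121]]
side eye 91 ((589.759033203125, -200.99937438964844), (27.81090545654297, 18.61876678466797), 78.79907989501953)
```

Torque held at about 0.87 N m. Next I back the bar off counter-clockwise, only into the free play.

Call:
servo_tool --series "1 0.0001 0.0032 0 0 0 -2; 1 0.0002 0.0063 0 0 0 -4; 1 0.0005 0.0095 0 0 0 -6; 1 0.0009 0.0126 0 0 0 -8; 1 0.0014 0.0157 0 0 0 -10; 1 0.002 0.0188 0 0 0 -12; 1 0.002 0.0188 0 0 0 -12; 1 0.002 0.0188 0 0 0 -12"

```text
time_s: 19.7
eef_pos: [0.5271, -0.1376, 0.1106]
eef_rot: [-0.0, 0.924, -0.382, 0.001]
wrist_force: [1.7, 6.3, -2.2]
opening: 0.166
grasp_force: 60.3
```

```bash
python3 t.py; python3 b.py
```

```text
F [ 1.69  6.33 -2.23] M [ 0.818 -0.064  0.446] tau -0.064 Ftool xy -3.27 -5.67 head -44.95 dir -44.79 L 0.0896 [ 0.5271 -0.1376  0.1106]
taus [0.18  0.111 0.146 0.141] 0.144
top bar head -43.4 ends [[0.6226, -0.2266, 0.1117], [0.4971, -0.1079, 0.113]]
top eye 31 ((595.1266479492188, -202.40057373046875), (31.920114517211914, 9.9716215133667), 71.1128921508789)
side bar head -43.3 ends [[0.4884, -0.1082, 0.1126], [0.6177, -0.2299, 0.1097]]
side eye 92 ((589.4501953125, -201.79786682128906), (29.174152374267578, 18.464176177978516), 77.16629791259766)
```

Call:
servo_tool --series "1 0.0001 0.0024 0 0 0 -2; 1 0.0002 0.0050 0 0 0 -4; 1 0.0005 0.0078 0 0 0 -6; 1 0.0009 0.0105 0 0 0 -8; 1 0.0009 0.0105 0 0 0 -8; 1 0.0009 0.0105 0 0 0 -8"

```text
time_s: 20.5
eef_pos: [0.5199, -0.1463, 0.1105]
eef_rot: [0.0, 0.948, -0.318, 0.001]
wrist_force: [0.2, -0.1, -3.2]
opening: 0.167
grasp_force: 59.1
```

```bash
python3 t.py; python3 b.py
```

```text
F [ 0.2  -0.1  -3.19] M [0.106 0.076 0.027] tau 0.023 Ftool xy 0.21 -0.04 head -37.06 dir -37.55 L 0.0893 [ 0.5199 -0.1463  0.1105]
taus [ 0.003  0.055 -0.013 -0.004] 0.01
top bar head -36.6 ends [[0.6229, -0.2222, 0.1113], [0.4878, -0.1218, 0.112]]
top eye 40 ((593.5787353515625, -200.99737548828125), (31.87002944946289, 14.52061653137207), 69.09672546386719)
side bar head -36.7 ends [[0.479, -0.122, 0.1104], [0.6201, -0.227, 0.109]]
side eye 91 ((590.0245361328125, -200.07887268066406), (28.693737030029297, 18.568437576293945), 76.69650268554688)
```

The bar is completely free in the eye. I'll withdraw it along its axis.

Call:
servo_tool --series "1 -0.005 0 0 0 0 0; 1 -0.014 0 0 0 0 0; 1 -0.024 0 0 0 0 0; 1 -0.034 0 0 0 0 0; 1 -0.044 0 0 0 0 0; 1 -0.054 0 0 0 0 0; 1 -0.064 0 0 0 0 0; 1 -0.074 0 0 0 0 0; 1 -0.084 0 0 0 0 0; 1 -0.094 0 0 0 0 0; 1 -0.104 0 0 0 0 0; 1 -0.112 0 0 0 0 0"

```text
time_s: 21.8
eef_pos: [0.4291, -0.0773, 0.1102]
eef_rot: [-0.0, 0.948, -0.317, -0.0]
wrist_force: [-0.1, 0.1, -3.5]
opening: 0.168
grasp_force: 59.0
```

```bash
python3 t.py
python3 - <<'E'
from h import *
o=ctrl.get_obs()
for n,gx in {'top':(365,140,420,205),'side':(305,230,395,305)}.items():
    c=cam(n); P=cloud(c)[gx[1]:gx[3],gx[0]:gx[2]]
    Q=P[(P[...,2]>.104)&(P[...,2]<.14)]; Q=Q[np.hypot(Q[:,0]-.59,Q[:,1]+.201)<.025]
    print(n,len(Q),cv2.minAreaRect((Q[:,:2]*1000).astype(np.float32)))
E
```

```text
F [-0.07  0.1  -3.54] M [0.109 0.131 0.018] tau 0.012 Ftool xy -0.12 -0.03 head -36.94 dir -37.37 L 0.2034 [ 0.4291 -0.0773  0.1102]
taus [-0.276 -0.057 -0.105 -0.102] -0.135
top 91 ((590.9528198242188, -201.11114501953125), (37.183650970458984, 20.018238067626953), 74.18025207519531)
side 139 ((588.7179565429688, -203.86868286132812), (33.28566360473633, 19.916236877441406), 78.16228485107422)
```

Call:
servo_tool --series "1 0 0 -0.03 0 0 0; 1 0 0 -0.06 0 0 0; 1 -0.009 -0.028 -0.08 0 0 -4; 1 -0.019 -0.06 -0.08 0 0 -9; 1 -0.029 -0.093 -0.08 0 0 -14; 1 -0.039 -0.125 -0.08 0 0 -19; 1 -0.05 -0.16 -0.08 0 0 -24; 1 -0.06 -0.193 -0.08 0 0 -29; 1 -0.07 -0.225 -0.08 0 0 -34.2; 1 -0.08 -0.256 -0.08 0 0 -34.2; 1 -0.088 -0.281 -0.08 0 0 -34.2; 1 -0.088 -0.281 -0.08 0 0 -34.2"

```text
time_s: 23.1
eef_pos: [0.5302, 0.2036, 0.1903]
eef_rot: [-0.001, 1.0, -0.022, 0.001]
wrist_force: [-0.6, -0.6, -2.5]
opening: 0.164
grasp_force: 59.5
```

Run:
```python
from h import *
o,p,r=pose(); print(p.round(4)); plan([.5279,.2002,.0497],-2.75)
for n,b in(('top',(220,120,310,240)),('side',(240,90,400,190))):
    c=cam(n); x0,y0,x1,y1=b; P=cloud(c)
    img=c['img'].astype(int); m=np.zeros(P.shape[:2],bool); m[y0:y1,x0:x1]=1
    red=m&(img[...,0]>110)&(img[...,1]<60)&(img[...,2]<70)
    k,l,s,ce=cv2.connectedComponentsWithStats(red.astype(np.uint8))
    q=[np.median(P[l==i],0) for i in range(1,k) if s[i,4]>8]; print(n,np.round(q,4).tolist())
```

```text
[0.5302 0.2036 0.1903]
shift mm [ -2.3   3.8 140.6] rot deg [-0.12 -0.08  0.19]
top [[0.66, 0.1974, 0.192], [0.4869, 0.2069, 0.1933]]
side [[0.6592, 0.1911, 0.1876], [0.4922, 0.1976, 0.1893]]
```

The bar in hand matches its original cradle pose to about 1 mm. Time to lower it.

Call:
servo_tool --series "1 -0.002 0.0038 0.03 0 0 0.2; 1 -0.002 0.0038 0.06 0 0 0.2; 1 -0.002 0.0038 0.09 0 0 0.2; 1 -0.002 0.0038 0.105 0 0 0.2; 1 -0.002 0.0038 0.115 0 0 0.2; 1 -0.002 0.0038 0.115 0 0 0.2; 1 -0.002 0.0038 0.115 0 0 0.2"

```text
time_s: 23.78
eef_pos: [0.5269, 0.195, 0.0755]
eef_rot: [0.0, 1.0, -0.026, -0.0]
wrist_force: [0.5, 0.3, -2.3]
opening: 0.166
grasp_force: 59.4
```

Run:
```python
from h import *
o,p,r=pose(); print(p.round(4),o['wrist_force'].round(2)); plan([.5279,.2002,.0497],-2.75)
c=cam('side'); a=cv2.resize(c['img'][120:190,250:370,::-1],(720,420),interpolation=cv2.INTER_CUBIC); cv2.imwrite('pics/place.png',a)
```

```text
[0.5269 0.195  0.0755] [ 0.47  0.3  -2.35]
shift mm [ 0.8 -5.2 25.8] rot deg [ 0.01  0.   -0.25]
```

View pics/place.png

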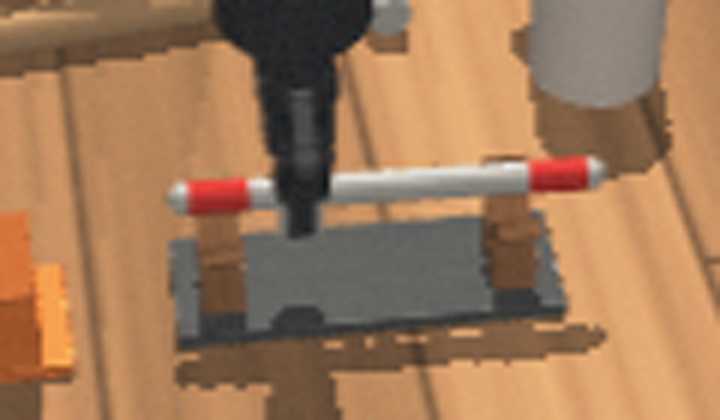

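The bar is just above both notches, with overhang at (185,197) and (590,170). It needs a 5 mm sideways correction before going down.

Call:
servo_tool --series "1 0.001 -0.0052 0 0 0 -0.2; 1 0.001 -0.0052 0 0 0 -0.2; 1 0.001 -0.0052 0.005 0 0 -0.2; 1 0.001 -0.0052 0.01 0 0 -0.2; 1 0.001 -0.0052 0.015 0 0 -0.2; 1 0.001 -0.0052 0.018 0 0 -0.2; 1 0.001 -0.0052 0.02 0 0 -0.2; 1 0.001 -0.0052 0.02 0 0 -0.2; 1 0.001 -0.0052 0.02 0 0 -0.2"

```text
time_s: 24.58
eef_pos: [0.5276, 0.2008, 0.055]
eef_rot: [0.0, 1.0, -0.024, -0.0]
wrist_force: [0.4, -0.4, -3.1]
opening: 0.167
grasp_force: 59.4
```

Run:
```python
from h import *
o,p,r=pose(); print(p.round(4),o['wrist_force'].round(2),o['torque'].round(3)); plan([.5279,.2002,.0497],-2.75)
```

```text
[0.5276 0.2008 0.055 ] [ 0.4  -0.39 -3.09] [ 0.031  0.169 -0.02 ]
shift mm [0.3 0.6 5.3] rot deg [0.   0.03 0.  ]
```

Call:
servo_tool --series "1 0 0.0006 0.002 0 0 0; 1 0 0.0006 0.004 0 0 0; 1 0 0.0006 0.005 0 0 0; 1 0 0.0006 0.005 0 0 0; 1 0 0.0006 0.005 0 0 0"

```text
time_s: 25.0
eef_pos: [0.528, 0.2003, 0.0505]
eef_rot: [-0.0, 1.0, -0.024, 0.0]
wrist_force: [0.3, 1.4, -2.3]
opening: 0.165
grasp_force: 59.5
```

Run:
```python
from h import *
o,p,r=pose(); print(p.round(4),o['wrist_force'].round(2),o['torque'].round(3))
```

```text
[0.528  0.2003 0.0505] [ 0.32  1.43 -2.35] [0.05  0.019 0.017]
```

Call:
servo_tool --series "1 0 0 0.0008 0 0 0; 1 0 0 0.0008 0 0 0; 0.4 0 0 0.0008 0 0 0; 0.2 0 0 0.0008 0 0 0; 0 0 0 0.0008 0 0 0; -0.3 0 0 0.0008 0 0 0; -0.7 0 0 0.0008 0 0 0; -1 0 0 0.0008 0 0 0; -1 0 0 0.0008 0 0 0; -1 0 0 0.0008 0 0 0; -1 0 0 0.0008 0 0 0; -1 0 0 0.0008 0 0 0"

```text
time_s: 26.0
eef_pos: [0.5278, 0.2002, 0.0495]
eef_rot: [-0.0, 1.0, -0.024, 0.0]
wrist_force: [-0.2, -0.6, -0.1]
opening: 1.002
grasp_force: 0.0
```

Call:
servo_tool --series "-1 0 0 -0.005 0 0 0; -1 0 0 -0.015 0 0 0; -1 0 0 -0.03 0 0 0; -1 0 0 -0.05 0 0 0; -1 0 0 -0.08 0 0 0; -1 0 0 -0.11 0 0 0; -1 0 0 -0.15 0 0 0; -1 0 0 -0.19 0 0 0; -1 0 0 -0.22 0 0 0; -1 0 0 -0.22 0 0 0; -1 0 0 -0.22 0 0 0; -1 0 0 -0.22 0 0 0"

```text
time_s: 27.0
eef_pos: [0.5274, 0.2002, 0.2697]
eef_rot: [-0.0, 1.0, -0.024, 0.0]
wrist_force: [-0.1, -0.7, -0.4]
opening: 0.993
grasp_force: 0.0
```

Run:
```python
from h import *
for n,b in(('top',(220,120,310,240)),('side',(240,90,400,190))):
    c=cam(n); x0,y0,x1,y1=b; P=cloud(c)
    img=c['img'].astype(int); m=np.zeros(P.shape[:2],bool); m[y0:y1,x0:x1]=1
    red=m&(img[...,0]>110)&(img[...,1]<60)&(img[...,2]<70)
    k,l,s,ce=cv2.connectedComponentsWithStats(red.astype(np.uint8))
    q=[np.median(P[l==i],0) for i in range(1,k) if s[i,4]>8]; print(n,np.round(q,4).tolist())
    cv2.imwrite(f'pics/end_{n}.png',c['img'][:,:,::-1])
```

```text
top [[0.6562, 0.1927, 0.0521]]
side [[0.66, 0.1912, 0.05], [0.4879, 0.1963, 0.0501]]
```

View pics/end_side.png

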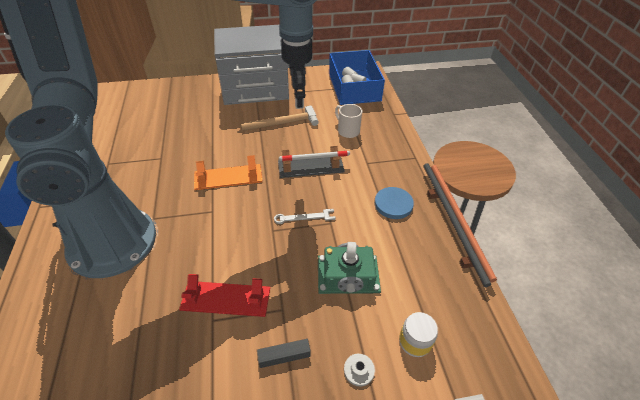

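The bar is back in both notches at (315,157), level and within about 1 mm of its start pose. The eye at (350,250) is turned tight, the other items sit where they were, and the hand is clear. I'll hand in.

```bash
python3 -c "
from bench import ctrl
print(ctrl.hand_in())"
```

```text
the job is handed in; nothing more can be done
None
```

The job is handed in at about 27 s of the 72 s allowed: I turned the eye about 55° clockwise onto the washer and held it at about 0.88 N m, then laid the bar back in both cradle notches and let go; the last pictures show nothing else moved.

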